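# Set the condenser gap with a gauge blade

### The job

Turn the wing screw on top of the bridge clockwise until the gauge blade lying under the condenser's nose just drags, feeling it with short strokes (a centimetre or less) of the blade's handle: a right setting takes a pull of about 5 N, neither loose nor jammed. Then, with the screw so set, draw the blade straight out 30 mm from its back stop against that drag and leave it there, still held lightly under the nose. Never screw the nose down hard, and leave the things standing on the stage where they are.

Things in the scene. Friction and masses are not known exactly. Their poses are not given: they have to be found in the camera images.
- stage: Fixed black microscope stage, 300 x 300 mm, flat top 50 mm above the table. Origin at table height straight below the screw's axis; x points from the blade's handle towards the back along the blade's channel, y left, z up. Block from x = -190 to 110 mm, y = +-150. Two 4 mm high rails, x = -80 to 60, 34 mm apart, guide the blade. Black manipulators at x = 55, y = +-125 reach 165 mm above the table.
- back_stop (a point): Middle of the front face of the grey column at the back of the stage (stage x = 63 mm), at the height of the stage top: the blade's tip stops here. The column carries a grey bridge 50 mm wide forward over the stage to stage x = -30 mm, underside 123 mm and top 145 mm above the table. Axes as stage.
- screw_grip (a point): Middle of the wing of the adjusting screw, where to grip it: on the screw's vertical axis, 186 mm above the table, over the bridge. The wing is an upright aluminium bar 64 mm long (along the point's x), 14 mm thick (y) and 40 mm high, from 164 to 204 mm above the table. It keeps its height as it turns.
- screw (a joint): Angle of the wing screw in rad, growing clockwise seen from above; at 0 the wing lies along the stage's x and it turns clockwise from there. Clockwise lowers the condenser 12 mm a turn (1.91 mm per rad). Range -0.3 to 7.5; starts at 1.5 to 2.6. Dry friction 0.08 N m: it stays as left, and the nose's pressure cannot be felt at the wing.
- condenser: Round black head, 62 mm across, under the bridge on the screw's axis; origin at the centre of its underside, 83 mm above the table at screw angle 0. Below it a steel nose 20 mm across, sprung (2.5 N per mm), in a sleeve whose length varies unseen by +-2.3 mm: the nose meets the blade at screw angle 4.2, give or take 1.2; each further rad adds 4.8 N of pressing force.
- gauge: Loose steel gauge blade, 0.23 to 0.35 kg: flat tongue 200 x 30 x 5 mm with an upright aluminium handle near the front end. Origin on the underside below the handle's middle; x points to the tip, 177 mm away. It lies on the stage in its channel under the nose, the tip 1 mm off the back stop: origin at stage x = -116 mm (-115 mm at the stop). Drawn out 30 mm the origin is at stage x = -145 mm.
- gauge_handle (a point): Where to grip the handle: an aluminium plate 46 mm long (x), 14 mm thick (y), 12 to 50 mm above the blade's underside, this point 33 mm above it; axes as gauge. It floats up and down +-6 mm on light springs, so only a pull along x tells. Pulled towards -x a loose blade takes under 2 N, a rightly set one about 5 N (4.5 to 6), more is too tight: each N of nose pressure adds about 1.2 N.
- carrier: Brass slide carrier 110 x 45 x 6 mm lying on the stage, left of the blade; origin at the centre of its underside. To be left alone.
- dish: Clear shallow dish, 80 mm across, 14 mm high, on the stage at the front right; origin at the centre of its underside. To be left alone.
- eyepiece: Grey eyepiece, 44 mm across, 60 mm high, standing on the stage to the right; origin at the centre of its underside. To be left alone.
- objective: Brass objective lens, 34 mm across, 46 mm high, standing on the stage to the left; origin at the centre of its underside. To be left alone.
Mind the look-alikes: they are no part of the job. There is more than one size of the gauge; the job needs the smallest.

How it is judged:
By the outcome, as a careful person would: the job done as asked, in the order asked, and still so for the second after the job is handed in, with the robot touching nothing.
It also fails if it takes over 72 s, if anything falls off the work surface, if the arm or the gripper's body presses on something with over 40 N, if the wrist force passes 120 N, or if a joint passes its speed limit or range.

### The arm

A 6-joint arm with a two-finger parallel gripper is mounted at the origin on the work surface. World frame = base frame: x ahead of the robot, y to its left, z up, the work surface at z = 0. Lengths are in m, angles in rad, forces in N, time in s.
With the tool pointing down it reaches from about 0.3 to 0.775 m from the base axis. Payload 14.6 kg.
Tool frame: the origin (TCP) lies on the centre line of the jaws, within the pads' length; the fingertips stand 17 mm ahead of it and the grasp point (between the pads) lies 2 mm behind it (robot.tip_extent is the distance from the TCP to the fingertips, in m); z points along the fingers, y is the direction in which the jaws open and shut (so a half turn about z gives the same grasp; the last joint's range is limited). The gripper opens to 94 mm and grips with 3 to 60 N. Pads are 16 mm wide; open, the fingers measure 119 mm over their backs; the gripper's body (75 mm by 177 mm) begins 78 mm behind the grasp point.
Start: joints at [-1.4, 0.3, 1.521, -0, 1.321, -0.067], TCP at [0.13, -0.535, 0.222] pointing down, gripper open.
Joint ranges: [-3.03, 3.03], [-0.79, 2.21], [0.23, 2.52], [-1.04, 4.18], [0, 3.07], [-2.55, 2.55]. Speed limits (rad/s): [2.22, 2.22, 2.57, 3.14, 3.14, 3.14].

### API

Orientations are given as a rotation vector (axis times angle).
In Python, from station import robot gives the robot as it stands.
- The arm moves only by the tool carry_out, never from a script. Its arguments are lists of equal length, an entry for each row: "linear": the shift along the tool's x, y, z in cm, a list of three; "roll": the turn about the tool's z in rad; "jaw": the finger opening in cm, from 0 to 9.4. A call has exactly 5 rows; each row is the pose to reach, as a shift and turn from the pose commanded when the call began, along the tool's axes at that moment; what a row does not reach only later rows make up. A row lasts 1/8 s, in which the tool goes at most 62.5 mm and 10.7 degrees, less where a joint would pass 70% of its speed; a pose out of reach is approached as far as the arm can. A call with a gripper value outside its range is refused whole. The fingers move at their own pace and stop on an object; "newtons" is the grip in N (left out, the last holds). Time passes only in rows, so rows that repeat a pose let the fingers close, or fill a call up. It gives the time, the measured TCP pose, the force and the opening at its end, in the units of the state.
- robot.get_obs(): the state, without advancing time (a new reading comes with each control period).
- robot.capture(name): name is "side" or "top"; returns the picture (384x512x3 uint8, red, green, blue); there is no depth.
- robot.camera_model(name): a dict with "fx", "fy", "cx", "cy" (pixels), "R" (3x3) and "t" (3): a world point X has camera coordinates R X + t. Camera axes: x right, y down, z forward; pixel columns grow to the right and rows downward; lengths in m; the calibration is good to about 2 mm. A picture is of the moment at which its call begins. camera_model takes no time and is no camera call.
- robot.hand_in(): hands the job in, once; it reports no verdict.
The state is a dict: "time_s": time; "q": joint angles; "joint_vel": joint speeds; "joint_efforts": joint torques, N m; "ee_pos": TCP position; "orientation": TCP orientation; "wrist_force": force on the tool from outside, world axes, zero at the start; "torque": the same for the moment, N m; "gripper_width": finger opening in m.
Only numpy, scipy, OpenCV 4.12 (cv2) and the standard library are available. Lean on these libraries where they do the work, as an engineer would, in place of code of your own. Each camera call takes 0.05 s, during which the arm holds its last target. There are 200 camera calls.

## Working session

There is one attempt and no reset: what is moved stays moved. The work goes in short steps, Python scripts to look and compute and a tool call to move; the robot and the scene stay as the last step left them, time stands still between calls to the robot, and variables do not carry over. Pictures are saved under pics/ and viewed, about 8 in all and at most 12, crops included, and the job is handed in when it is done.

Besides the shell and the picture viewer there is one more tool, called as name(argument=value, ...), one argument or row to a line, values as JSON. carry_out: Moves the arm, as the interface text tells. Its arguments: {"type":"object","properties":{"linear":{"type":"array"},"roll":{"type":"array"},"jaw":{"type":"array"},"newtons":{"type":"number"}},"required":["linear","roll","jaw"]}

```bash
mkdir -p pics; ls
python3 - <<'E'
from station import robot
import cv2,numpy as np
o=robot.get_obs()
print({k:np.round(v,3) for k,v in o.items()}, robot.tip_extent)
for n in("side","top"):
    im=robot.capture(n); cv2.imwrite(f"pics/{n}0.png",im[:,:,::-1])
    m=robot.camera_model(n); print(n,{k:np.round(v,4).tolist() for k,v in m.items()})
E
```

```text
pics
{'time_s': np.float64(0.0), 'q': array([-1.4  ,  0.3  ,  1.522,  0.   ,  1.321, -0.067]), 'joint_vel': array([ 0.001, -0.   ,  0.001, -0.002, -0.001,  0.   ]), 'joint_efforts': array([-1.0000e-03, -5.3181e+01, -3.5274e+01,  7.1000e-02,  2.4000e-02,
       -0.0000e+00]), 'ee_pos': array([ 0.13 , -0.534,  0.222]), 'orientation': array([-3.118, -0.373,  0.   ]), 'wrist_force': array([0.297, 0.01 , 0.256]), 'torque': array([-0.033, -0.023,  0.074]), 'gripper_width': np.float64(0.094)} 0.017
side {'fx': 499.7265, 'fy': 499.7265, 'cx': 261.4068, 'cy': 196.7418, 'R': [[-0.811, -0.5849, 0.0115], [-0.3358, 0.4492, -0.8279], [0.4791, -0.6753, -0.5607]], 't': [0.3788, 0.2202, 0.986]}
top {'fx': 394.9048, 'fy': 394.9048, 'cx': 256.4269, 'cy': 195.3823, 'R': [[0.0207, -0.9997, -0.0107], [-0.9989, -0.0202, -0.0415], [0.0412, 0.0116, -0.9991]], 't': [0.0395, 0.4124, 0.9908]}
```

View pics/top0.png

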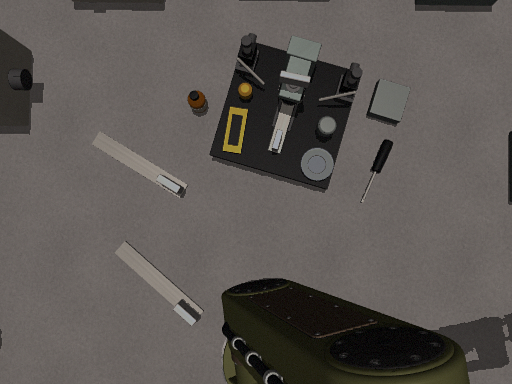

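View pics/side0.png

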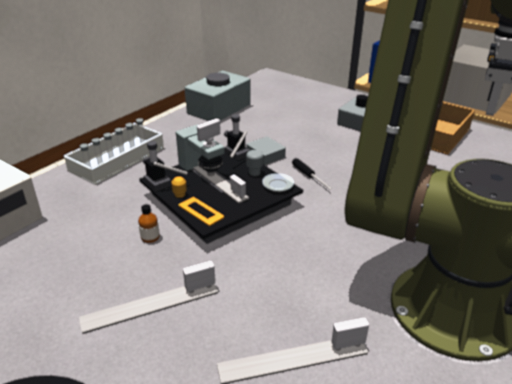

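The top view shows the stage at about px (285,110). The wing is at (295,77), and the gauge under the bridge has its handle at (277,140). Two longer look-alike gauges lie on the table at (140,165) and (160,285). The small gauge in the channel fits the description, so I'll confirm it in an enlarged crop.

```bash
cat > h.py <<'E'
from station import robot
import cv2,numpy as np
def ray(n,u,v,z):
    m=robot.camera_model(n);R=np.array(m["R"]);t=np.array(m["t"])
    d=R.T@np.array([(u-m["cx"])/m["fx"],(v-m["cy"])/m["fy"],1]);c=-R.T@t
    return c+d*(z-c[2])/d[2]
def proj(n,X):
    m=robot.camera_model(n);p=np.array(m["R"])@np.array(X)+np.array(m["t"])
    return np.array([m["fx"]*p[0]/p[2]+m["cx"],m["fy"]*p[1]/p[2]+m["cy"]])
E
python3 - <<'E'
from h import *
im=cv2.imread("pics/top0.png")
cv2.imwrite("pics/c1.png",cv2.resize(im[30:195,205:365],None,fx=4,fy=3.636*1.0,interpolation=cv2.INTER_CUBIC) if 0 else cv2.resize(im[40:190,205:365],(640,600),interpolation=cv2.INTER_CUBIC))
g=im.max(2)
m=((g<45).astype(np.uint8)); m[:30]=0;m[200:]=0;m[:,:200]=0;m[:,365:]=0
m=cv2.morphologyEx(m,cv2.MORPH_OPEN,np.ones((3,3)))
c=max(cv2.findContours(m,0,2)[0],key=cv2.contourArea)
h=cv2.convexHull(c);print(cv2.approxPolyDP(h,4,True)[:,0].tolist())
E
```

```text
[[241, 45], [262, 44], [350, 69], [359, 77], [326, 188], [210, 154]]
```

View pics/c1.png

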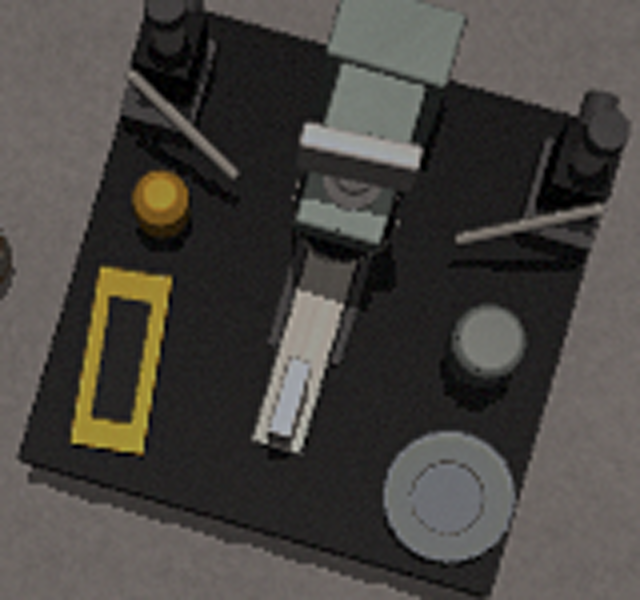

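The crop confirms it: the blade runs in its channel under the bridge, with the handle top at crop (290,398). The wing's top face is at crop (362,143), lying roughly across the blade. Next I'll work out the poses.

Run:
```python
from h import *
P=lambda x,y:(205+x/4-.4,40+y/4-.4)
fl=ray("top",*P(18,460),.05);fr=ray("top",*P(487,596),.05)
yv=(fl-fr)[:2];L=np.linalg.norm(yv);yv/=L;xv=np.array([yv[1],-yv[0]])
mid=((fl+fr)/2)[:2];org=mid+.19*xv
print("front edge len",L,"stage yaw",np.arctan2(xv[1],xv[0]),"origin",org)
im=cv2.imread("pics/top0.png").astype(int)
# bright aluminium masks (handle and wing tops)
b=((im.min(2)>150)|((im[:,:,0]>=im[:,:,2]+5)&(im.min(2)>135))).astype(np.uint8)
n,l,s,c=cv2.connectedComponentsWithStats(b[40:190,205:365])
for i in range(1,n):
    if s[i,4]>12: print("blob",s[i],c[i]+[205,40])
w=ray("top",*P(362,143),.204)[:2];w1=ray("top",*P(304,137),.204)[:2];w2=ray("top",*P(420,156),.204)[:2]
d=w2-w1;print("wing",w,(w1+w2)/2,"len",np.linalg.norm(d),"ang",np.arctan2(d[1],d[0]))
h=ray("top",*P(290,398),.1)[:2];print("handle",h,"in stage",(h-org)@xv,(h-org)@yv)
o=org-.116*xv;print("handle expected",o)
# side check
for q in[(*org,.204),(*w,.204),(*o,.1),(*h,.1)]:print(proj("side",q))
```

```text
front edge len 0.29689415852222184 stage yaw -0.26360875576927667 origin [ 0.65177433 -0.02784862]
blob [ 76  31  29  10 124] [294.63709677  75.91129032]
blob [68 90  9 19 92] [276.97826087 138.97826087]
blob [73 99  6 14 27] [280.22222222 145.96296296]
wing [ 0.65246975 -0.0288727 ] [ 0.65064591 -0.02888362] len 0.060492295799400485 ang -1.7185094410094102
handle [0.53890259 0.00176977] in stage -0.11669024563026004 -0.0008153228257967778
handle expected [0.53978144 0.00237708]
[206.93048982 121.91883979]
[206.99140232 121.69459876]
[236.4994054  178.72656034]
[236.9488217  178.73577234]
```

```bash
cat >> h.py <<'E'
from scipy.spatial.transform import Rotation as Ro
YAW=-0.264; ORG=np.array([.6515,-.0285]); XV=np.array([np.cos(YAW),np.sin(YAW)]); YV=np.array([-XV[1],XV[0]])
def go(p,yyaw):
    "cm shift in tool axes and roll to TCP p with tool y at yyaw (mod pi)"
    o=robot.get_obs();R=Ro.from_rotvec(o["orientation"]).as_matrix()
    d=R.T@(np.array(p)-o["ee_pos"])*100
    y=np.arctan2(R[1,1],R[0,1]); r=(y-yyaw+np.pi/2)%np.pi-np.pi/2
    print("q6 %.2f"%o["q"][5],"lin",np.round(d,2),"roll %.3f (or +-pi)"%r,"tilt",np.round(R[:,2],3))
def wing(s): return YAW+np.pi/2-s
def st(x,y,z): return [*(ORG+x*XV+y*YV),z]
E
python3 -c "
from h import *
go([*ORG,.27],wing(1.46)); go([*ORG,.184],wing(1.46)); print(st(-.116,0,.081))"
```

```text
q6 -0.07 lin [ 62.64 -36.87  -4.77] roll -1.180 (or +-pi) tilt [-0.     0.001 -1.   ]
q6 -0.07 lin [ 62.64 -36.86   3.83] roll -1.180 (or +-pi) tilt [-0.     0.001 -1.   ]
[np.float64(0.5395189444030842), np.float64(0.0017695092031647722), 0.081]
```

carry_out(
  linear=[
    [4,-2.5,-2],
    [9,-5,-4.8],
    [14,-8,-4.8],
    [19,-11,-4.8],
    [24,-14,-4.8],
  ],
  roll=[-0.1,-0.2,-0.3,-0.4,-0.5],
  jaw=[5,5,5,5,5],
  newtons=30,
)

```text
time_s: 0.72
ee_pos: [0.3308, -0.3404, 0.2704]
orientation: [-2.928, -1.137, 0.0]
wrist_force: [0.8, 0.6, 0.1]
gripper_width: 0.0504
```

```bash
python3 -c "
from h import *
go([*ORG,.27],wing(1.46))"
```

```text
q6 -0.05 lin [ 4.471e+01 -1.370e+00  4.000e-02] roll -0.677 (or +-pi) tilt [-0.  0. -1.]
```

carry_out(
  linear=[
    [5,0,0],
    [10,-0.3,0],
    [15,-0.5,0],
    [20,-0.6,0],
    [25,-0.8,0],
  ],
  roll=[-0.08,-0.16,-0.24,-0.32,-0.4],
  jaw=[5,5,5,5,5],
)

```text
time_s: 1.35
ee_pos: [0.5104, -0.1665, 0.2702]
orientation: [-2.644, -1.696, 0.0]
wrist_force: [0.3, -0.8, -0.5]
gripper_width: 0.0502
```

```bash
python3 -c "
from h import *
go([*ORG,.27],wing(1.46))"
```

```text
q6 0.05 lin [18.43  7.07  0.02] roll -0.277 (or +-pi) tilt [-0.  0. -1.]
```

carry_out(
  linear=[
    [5,2,0],
    [10,4,0],
    [15,6,0],
    [18.4,7.1,0],
    [18.4,7.1,0],
  ],
  roll=[-0.08,-0.16,-0.24,-0.277,-0.277],
  jaw=[5,5,5,5,5],
)

```text
time_s: 1.98
ee_pos: [0.6518, -0.0287, 0.269]
orientation: [-2.384, -2.044, 0.002]
wrist_force: [-0.1, 0.2, -0.5]
gripper_width: 0.05
```

```bash
python3 -c "
from h import *
go([*ORG,.184],wing(1.46))
im=robot.capture('side')[90:200,150:290]; cv2.imwrite('pics/s1.png',cv2.resize(im,None,fx=5,fy=5,interpolation=2)[:,:,::-1])"
```

```text
q6 0.05 lin [ 0.02 -0.02  8.5 ] roll 0.000 (or +-pi) tilt [-0.002  0.    -1.   ]
```

View pics/s1.png

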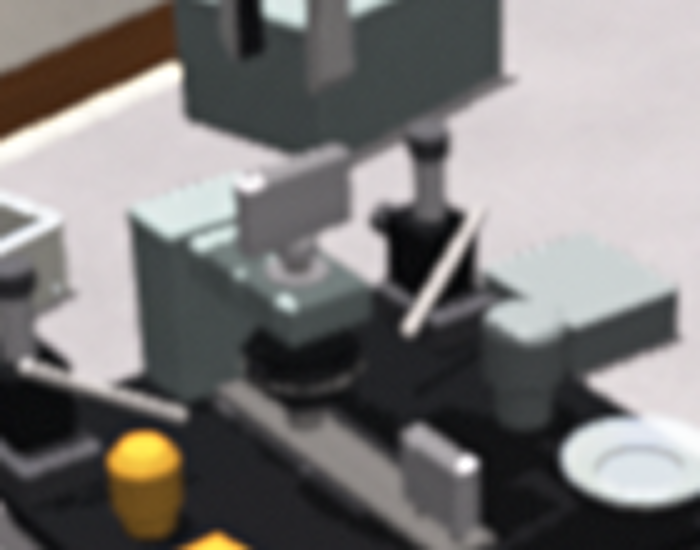

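The side crop shows the open fingers at (245,30) and (330,45), straddling the wing at (295,195). I'll descend and close on it.

carry_out(
  linear=[
    [0,0,4.5],
    [0,0,8.5],
    [0,0,8.5],
    [0,0,8.5],
    [0,0,8.5],
  ],
  roll=[0,0,0,0,0],
  jaw=[5,5,3,1,1],
  newtons=30,
)

```text
time_s: 2.65
ee_pos: [0.6516, -0.0309, 0.1877]
orientation: [2.386, 2.04, 0.003]
wrist_force: [0.5, 1.0, -0.3]
gripper_width: 0.0233
```

carry_out(
  linear=[
    [0,0,0],
    [0,0,0],
    [0,0,0],
    [0,0,0],
    [0,0,0],
  ],
  roll=[0,0,0.15,0.3,0.45],
  jaw=[1,1,1,1,1],
)

```text
time_s: 3.28
ee_pos: [0.6516, -0.0305, 0.1869]
orientation: [2.785, 1.45, 0.003]
wrist_force: [0.1, 1.7, 4.7]
gripper_width: 0.0135
```

```bash
python3 -c "
from h import *
go([*ORG,.184],wing(1.46)); print(robot.get_obs()['torque'])"
```

```text
q6 0.51 lin [ 0.16 -0.12  0.29] roll -0.457 (or +-pi) tilt [ 0.002 -0.    -1.   ]
[0.20474381 0.10737001 0.06761365]
```

carry_out(
  linear=[
    [0,0,0],
    [0,0,0],
    [0,0,0],
    [0,0,0],
    [0,0,0],
  ],
  roll=[0.17,0.34,0.51,0.68,0.83],
  jaw=[1,1,1,1,1],
)

```text
time_s: 3.9
ee_pos: [0.6511, -0.0296, 0.1869]
orientation: [-3.134, -0.205, -0.001]
wrist_force: [-4.9, 7.0, 6.0]
gripper_width: 0.0141
```

carry_out(
  linear=[
    [0,0,0],
    [0,0,0],
    [0,0,0],
    [0,0,0],
    [0,0,0],
  ],
  roll=[0.17,0.34,0.51,0.68,0.82],
  jaw=[1,1,1,1,1],
)

```text
time_s: 4.53
ee_pos: [0.6513, -0.0286, 0.1869]
orientation: [-2.954, 1.06, -0.001]
wrist_force: [-0.6, 13.5, 5.2]
gripper_width: 0.0137
```

carry_out(
  linear=[
    [0,0,0],
    [0,0,0],
    [0,0,0],
    [0,0,-5],
    [0,0,-8],
  ],
  roll=[0,0,0,0,0],
  jaw=[1,4,5,5,5],
)

```text
time_s: 5.15
ee_pos: [0.6513, -0.0309, 0.2679]
orientation: [-2.959, 1.056, -0.003]
wrist_force: [-1.1, 0.1, 0.6]
gripper_width: 0.0485
```

```bash
python3 -c "
from h import *
go([*ORG,.184],wing(3.6)); go(st(-.116,0,.16),YAW+np.pi/2); go(st(-.116,0,.081),YAW+np.pi/2)"
```

```text
q6 2.15 lin [-0.15 -0.19  8.39] roll 0.037 (or +-pi) tilt [ 0.002 -0.    -1.   ]
q6 2.15 lin [-10.74   4.56  10.77] roll -0.422 (or +-pi) tilt [ 0.002 -0.    -1.   ]
q6 2.15 lin [-10.76   4.57  18.67] roll -0.422 (or +-pi) tilt [ 0.002 -0.    -1.   ]
```

carry_out(
  linear=[
    [-5,2.1,0],
    [-10,4.3,1],
    [-10.7,4.6,6],
    [-10.7,4.6,10.8],
    [-10.7,4.6,10.8],
  ],
  roll=[-0.15,-0.3,-0.42,-0.42,-0.42],
  jaw=[5,5,5,5,5],
)

```text
time_s: 5.78
ee_pos: [0.5377, 0.0014, 0.1553]
orientation: [3.113, -0.416, -0.008]
wrist_force: [-0.2, 0.6, 0.3]
gripper_width: 0.0501
```

```bash
python3 -c "
from h import *
go(st(-.116,0,.081),YAW+np.pi/2)
a=robot.capture('side')[90:200,150:290];b=robot.capture('top')[60:170,220:360]
cv2.imwrite('pics/d1.png',cv2.resize(np.vstack([a[:,:140],b]),None,fx=2.7,fy=2.7,interpolation=2)[:,:,::-1])"
```

```text
q6 1.77 lin [ 0.2  -0.09  7.42] roll -0.002 (or +-pi) tilt [-0.005  0.    -1.   ]
```

View pics/d1.png

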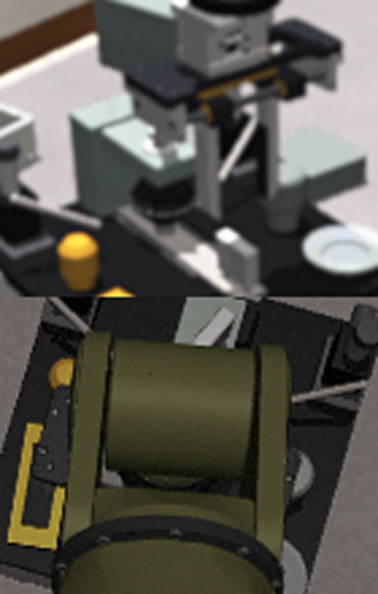

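The fingers straddle the handle in the side view (upper half, handle at (235,260)). In the top half the wing shows at the expected diagonal. I'll descend, grip and take a short stroke.

carry_out(
  linear=[
    [0.1,0,4],
    [0.2,-0.1,7.4],
    [0.2,-0.1,7.4],
    [0.2,-0.1,7.4],
    [0.2,-0.1,7.4],
  ],
  roll=[0,0,0,0,0],
  jaw=[5,5,3,1,1],
  newtons=20,
)

```text
time_s: 6.5
ee_pos: [0.5423, 0.0018, 0.0854]
orientation: [-3.114, 0.415, -0.005]
wrist_force: [-0.2, 0.2, -0.9]
gripper_width: 0.0237
```

carry_out(
  linear=[
    [0,0,0],
    [0,0,0],
    [0,0,0],
    [0,0,0],
    [0,0,0],
  ],
  roll=[0,0,0,0,0],
  jaw=[1,1,1,1,1],
)

```text
time_s: 7.12
ee_pos: [0.5416, 0.0018, 0.0836]
orientation: [3.114, -0.415, 0.001]
wrist_force: [4.3, -2.7, -0.1]
gripper_width: 0.0139
```

carry_out(
  linear=[
    [-0.16,0,0],
    [-0.32,0,0],
    [-0.48,0,0],
    [-0.64,0,0],
    [-0.8,0,0],
  ],
  roll=[0,0,0,0,0],
  jaw=[1,1,1,1,1],
)

```text
time_s: 7.75
ee_pos: [0.5335, 0.0041, 0.0835]
orientation: [-3.114, 0.415, -0.0]
wrist_force: [4.5, -1.6, 0.7]
gripper_width: 0.0136
```

```bash
cat >> h.py <<'E'
def rep():
    o=robot.get_obs();f=np.array(o["wrist_force"]);p=o["ee_pos"][:2]-ORG
    print("t %.2f"%o["time_s"],"stage x %.4f y %.4f z %.4f"%(p@XV,p@YV,o["ee_pos"][2]),"F stage x %.2f y %.2f z %.2f"%(f[:2]@XV,f[:2]@YV,f[2]),"q6 %.2f"%o["q"][5])
E
python3 -c "
from h import *
rep()"
```

```text
t 7.75 stage x -0.1224 y 0.0007 z 0.0835 F stage x 4.78 y -0.38 z 0.67 q6 1.77
```

carry_out(
  linear=[
    [0.16,0,0],
    [0.32,0,0],
    [0.48,0,0],
    [0.64,0,0],
    [0.75,0,0],
  ],
  roll=[0,0,0,0,0],
  jaw=[1,1,1,1,1],
)

```text
time_s: 8.38
ee_pos: [0.5408, 0.0021, 0.0834]
orientation: [-3.114, 0.415, 0.001]
wrist_force: [-4.5, 0.6, 0.6]
gripper_width: 0.0138
```

carry_out(
  linear=[
    [-0.08,0,0],
    [-0.16,0,0],
    [-0.24,0,0],
    [-0.32,0,0],
    [-0.4,0,0],
  ],
  roll=[0,0,0,0,0],
  jaw=[1,1,1,1,1],
)

```text
time_s: 9.0
ee_pos: [0.5371, 0.0031, 0.0836]
orientation: [-3.114, 0.415, -0.001]
wrist_force: [5.2, -1.7, 0.2]
gripper_width: 0.014
```

carry_out(
  linear=[
    [-0.08,0,0],
    [-0.16,0,0],
    [-0.24,0,0],
    [-0.32,0,0],
    [-0.4,0,0],
  ],
  roll=[0,0,0,0,0],
  jaw=[1,1,1,1,1],
)

```text
time_s: 9.62
ee_pos: [0.5331, 0.0042, 0.0834]
orientation: [3.114, -0.415, -0.0]
wrist_force: [4.6, -1.4, -0.3]
gripper_width: 0.0138
```

```bash
python3 -c "
from h import *
rep(); robot.capture('top');rep()"
```

```text
t 9.62 stage x -0.1229 y 0.0006 z 0.0834 F stage x 4.85 y -0.12 z -0.31 q6 1.78
t 9.68 stage x -0.1229 y 0.0006 z 0.0834 F stage x 4.19 y -0.08 z 0.42 q6 1.78
```

carry_out(
  linear=[
    [0.16,0,0],
    [0.32,0,0],
    [0.48,0,0],
    [0.64,0,0],
    [0.78,0,0],
  ],
  roll=[0,0,0,0,0],
  jaw=[1,1,1,1,1],
)

```text
time_s: 10.3
ee_pos: [0.5406, 0.0021, 0.0834]
orientation: [3.114, -0.415, -0.001]
wrist_force: [-4.7, 0.4, 0.0]
gripper_width: 0.0139
```

carry_out(
  linear=[
    [-0.08,0,0],
    [-0.16,0,0],
    [-0.24,0,0],
    [-0.32,0,0],
    [-0.4,0,0],
  ],
  roll=[0,0,0,0,0],
  jaw=[1,1,1,1,1],
)

```text
time_s: 10.92
ee_pos: [0.5369, 0.0032, 0.0836]
orientation: [-3.114, 0.415, -0.001]
wrist_force: [5.2, -0.7, -0.3]
gripper_width: 0.0138
```

carry_out(
  linear=[
    [-0.08,0,0],
    [-0.16,0,0],
    [-0.24,0,0],
    [-0.32,0,0],
    [-0.4,0,0],
  ],
  roll=[0,0,0,0,0],
  jaw=[1,1,1,1,1],
)

```text
time_s: 11.55
ee_pos: [0.5329, 0.0042, 0.0835]
orientation: [-3.114, 0.415, 0.0]
wrist_force: [5.1, 0.2, 0.8]
gripper_width: 0.0139
```

carry_out(
  linear=[
    [0.16,0,0],
    [0.32,0,0],
    [0.48,0,0],
    [0.64,0,0],
    [0.8,0,0],
  ],
  roll=[0,0,0,0,0],
  jaw=[1,1,1,1,1],
)

```text
time_s: 12.18
ee_pos: [0.5406, 0.0021, 0.0834]
orientation: [3.114, -0.415, -0.001]
wrist_force: [-5.1, 1.2, 0.0]
gripper_width: 0.0137
```

carry_out(
  linear=[
    [-0.08,0,0],
    [-0.16,0,0],
    [-0.24,0,0],
    [-0.32,0,0],
    [-0.4,0,0],
  ],
  roll=[0,0,0,0,0],
  jaw=[1,1,1,1,1],
)

```text
time_s: 12.8
ee_pos: [0.5369, 0.0031, 0.0836]
orientation: [-3.114, 0.415, -0.001]
wrist_force: [3.5, -1.7, 0.7]
gripper_width: 0.0141
```

```bash
python3 -c "
from h import *
rep()"
```

```text
t 12.80 stage x -0.1189 y 0.0006 z 0.0836 F stage x 3.79 y -0.78 z 0.71 q6 1.77
```

Pulls average about 4.8 N and pushes about 4.8 N, with side and vertical loads near zero. The nose already drags, near the low edge of the band. I'll add a small clockwise touch of about 0.07 rad (+0.4 N) and feel again.

carry_out(
  linear=[
    [0.2,0,0],
    [0.4,0,0],
    [0.4,0,0],
    [0.4,0,0],
    [0.4,0,0],
  ],
  roll=[0,0,0,0,0],
  jaw=[1,1,3,5,5],
)

```text
time_s: 13.42
ee_pos: [0.5408, 0.0021, 0.0835]
orientation: [3.114, -0.415, 0.0]
wrist_force: [-0.3, 0.2, -0.1]
gripper_width: 0.0409
```

carry_out(
  linear=[
    [0,0,-6],
    [0,0,-12],
    [0,0,-18.4],
    [2,0,-18.4],
    [6,0,-18.4],
  ],
  roll=[0,0,0.15,0.3,0.459],
  jaw=[5,5,5,5,5],
)

```text
time_s: 14.05
ee_pos: [0.5991, -0.0136, 0.2692]
orientation: [-2.934, 1.119, -0.004]
wrist_force: [0.9, -0.3, 0.1]
gripper_width: 0.0499
```

```bash
python3 -c "
from h import *
rep();go([*ORG,.268],wing(3.563))"
```

```text
t 14.05 stage x -0.0545 y 0.0008 z 0.2692 F stage x 0.91 y -0.07 z 0.05 q6 2.22
q6 2.22 lin [ 4.9  -2.37  0.13] roll -0.043 (or +-pi) tilt [ 0.003 -0.    -1.   ]
```

carry_out(
  linear=[
    [3,-1.5,0],
    [4.9,-2.4,0],
    [4.9,-2.4,0],
    [4.9,-2.4,0],
    [4.9,-2.4,0],
  ],
  roll=[-0.043,-0.043,-0.043,-0.043,-0.043],
  jaw=[5,5,5,5,5],
)

```text
time_s: 14.68
ee_pos: [0.6506, -0.0278, 0.268]
orientation: [-2.961, 1.049, -0.001]
wrist_force: [-0.9, -0.4, 0.2]
gripper_width: 0.0498
```

```bash
python3 -c "
from h import *
rep();go([*ORG,.186],wing(3.563))"
```

```text
t 14.68 stage x -0.0010 y 0.0004 z 0.2680 F stage x -0.77 y -0.65 z 0.18 q6 2.15
q6 2.15 lin [ 0.11 -0.    8.2 ] roll 0.004 (or +-pi) tilt [ 0. -0. -1.]
```

carry_out(
  linear=[
    [0.1,0,4.2],
    [0.1,0,8.2],
    [0.1,0,8.2],
    [0.1,0,8.2],
    [0.1,0,8.2],
  ],
  roll=[0.004,0.004,0.004,0.004,0.004],
  jaw=[5,5,3,1,1],
  newtons=30,
)

```text
time_s: 15.3
ee_pos: [0.6525, -0.0287, 0.1877]
orientation: [-2.958, 1.055, -0.005]
wrist_force: [-0.1, 0.2, 0.0]
gripper_width: 0.0238
```

carry_out(
  linear=[
    [0,0,0],
    [0,0,0],
    [0,0,0],
    [0,0,0],
    [0,0,0],
  ],
  roll=[0,0,0,0,0],
  jaw=[1,1,1,1,1],
)

```text
time_s: 15.92
ee_pos: [0.6521, -0.029, 0.1867]
orientation: [-2.959, 1.056, -0.002]
wrist_force: [-3.2, -2.4, 6.5]
gripper_width: 0.0139
```

```bash
python3 -c "
from h import *
rep();go([*ORG,.186],wing(3.63)); print(robot.get_obs()['torque'])"
```

```text
t 15.93 stage x 0.0007 y -0.0003 z 0.1867 F stage x -2.45 y -3.20 z 6.54 q6 2.16
q6 2.16 lin [-0.08  0.    0.07] roll 0.067 (or +-pi) tilt [ 0.001 -0.    -1.   ]
[-0.11815964  0.54113726 -0.01200097]
```

carry_out(
  linear=[
    [0,0,0],
    [0,0,0],
    [0,0,0],
    [0,0,0],
    [0,0,0],
  ],
  roll=[0.03,0.07,0.07,0.07,0.07],
  jaw=[1,1,1,1,1],
)

```text
time_s: 16.55
ee_pos: [0.6521, -0.0289, 0.1867]
orientation: [-2.92, 1.159, -0.002]
wrist_force: [-3.6, -0.7, 6.4]
gripper_width: 0.0135
```

```bash
python3 -c "
from h import *
rep();go([*ORG,.186],wing(3.63)); print(robot.get_obs()['torque'])"
```

```text
t 16.55 stage x 0.0007 y -0.0003 z 0.1867 F stage x -3.26 y -1.64 z 6.40 q6 2.23
q6 2.23 lin [-0.07  0.01  0.07] roll -0.003 (or +-pi) tilt [ 0.001 -0.    -1.   ]
[-0.20225677  0.53291973 -0.06435959]
```

carry_out(
  linear=[
    [0,0,0],
    [0,0,0],
    [0,0,0],
    [0,0,-5],
    [0,0,-8],
  ],
  roll=[0,0,0,0,0],
  jaw=[2,4,5,5,5],
)

```text
time_s: 17.18
ee_pos: [0.6522, -0.0287, 0.2677]
orientation: [-2.92, 1.158, -0.003]
wrist_force: [0.3, 0.7, -0.9]
gripper_width: 0.0496
```

```bash
python3 -c "
from h import *
rep();go(st(-.1145,0,.16),YAW+np.pi/2)"
```

```text
t 17.18 stage x 0.0007 y -0.0000 z 0.2677 F stage x 0.07 y 0.75 z -0.92 q6 2.23
q6 2.23 lin [-10.18   5.44  10.75] roll -0.491 (or +-pi) tilt [ 0.002 -0.    -1.   ]
```

carry_out(
  linear=[
    [-5,2.7,0],
    [-10,5.4,1],
    [-10.2,5.4,6],
    [-10.2,5.4,10.7],
    [-10.2,5.4,10.7],
  ],
  roll=[-0.17,-0.34,-0.491,-0.491,-0.491],
  jaw=[5,5,5,5,5],
)

```text
time_s: 17.8
ee_pos: [0.5392, 0.002, 0.1561]
orientation: [3.114, -0.414, -0.009]
wrist_force: [0.0, -0.0, -0.3]
gripper_width: 0.0498
```

```bash
python3 -c "
from h import *
rep();go(st(-.1145,0,.083),YAW+np.pi/2)"
```

```text
t 17.80 stage x -0.1163 y 0.0001 z 0.1561 F stage x 0.06 y -0.04 z -0.33 q6 1.77
q6 1.77 lin [0.22 0.01 7.31] roll -0.000 (or +-pi) tilt [-0.006  0.    -1.   ]
```

carry_out(
  linear=[
    [0,0,4],
    [0,0,7.3],
    [0,0,7.3],
    [0,0,7.3],
    [0,0,7.3],
  ],
  roll=[0,0,0,0,0],
  jaw=[5,5,4,3,3],
  newtons=20,
)

```text
time_s: 18.42
ee_pos: [0.5416, 0.0018, 0.0874]
orientation: [-3.114, 0.414, -0.004]
wrist_force: [-0.5, -1.0, 0.3]
gripper_width: 0.0303
```

carry_out(
  linear=[
    [0,0,0],
    [0,0,0],
    [0,0,0],
    [0,0,0],
    [0,0,0],
  ],
  roll=[0,0,0,0,0],
  jaw=[1,1,1,1,1],
)

```text
time_s: 19.05
ee_pos: [0.5408, 0.0019, 0.0855]
orientation: [-3.114, 0.414, -0.001]
wrist_force: [1.9, -0.1, 0.6]
gripper_width: 0.0139
```

carry_out(
  linear=[
    [-0.08,0,0],
    [-0.16,0,0],
    [-0.24,0,0],
    [-0.32,0,0],
    [-0.4,0,0],
  ],
  roll=[0,0,0,0,0],
  jaw=[1,1,1,1,1],
)

```text
time_s: 19.68
ee_pos: [0.5368, 0.0029, 0.0855]
orientation: [-3.114, 0.414, -0.0]
wrist_force: [5.4, -1.6, 0.2]
gripper_width: 0.0138
```

carry_out(
  linear=[
    [-0.08,0,0],
    [-0.16,0,0],
    [-0.24,0,0],
    [-0.32,0,0],
    [-0.4,0,0],
  ],
  roll=[0,0,0,0,0],
  jaw=[1,1,1,1,1],
)

```text
time_s: 20.3
ee_pos: [0.5329, 0.004, 0.0855]
orientation: [-3.114, 0.414, -0.0]
wrist_force: [5.2, -1.9, 1.0]
gripper_width: 0.0141
```

carry_out(
  linear=[
    [0.08,0,0],
    [0.16,0,0],
    [0.24,0,0],
    [0.32,0,0],
    [0.4,0,0],
  ],
  roll=[0,0,0,0,0],
  jaw=[1,1,1,1,1],
)

```text
time_s: 20.92
ee_pos: [0.5359, 0.0031, 0.0849]
orientation: [3.114, -0.414, -0.004]
wrist_force: [-4.5, 1.3, 0.2]
gripper_width: 0.0137
```

carry_out(
  linear=[
    [0.08,0,0],
    [0.16,0,0],
    [0.24,0,0],
    [0.32,0,0],
    [0.4,0,0],
  ],
  roll=[0,0,0,0,0],
  jaw=[1,1,1,1,1],
)

```text
time_s: 21.55
ee_pos: [0.5397, 0.002, 0.0849]
orientation: [3.114, -0.414, -0.004]
wrist_force: [-4.0, 1.5, 0.6]
gripper_width: 0.0141
```

```bash
python3 -c "
from h import *
rep()"
```

```text
t 21.55 stage x -0.1159 y 0.0003 z 0.0849 F stage x -4.30 y 0.40 z 0.56 q6 1.77
```

Pull is now about 5.5 N and push about 4.5 N, so roughly 5.2 N overall. That is inside the band, and the screw stays as set. Next I'll feel gently for the back stop as the reference for the 30 mm draw.

carry_out(
  linear=[
    [0.03,0,0],
    [0.06,0,0],
    [0.09,0,0],
    [0.12,0,0],
    [0.15,0,0],
  ],
  roll=[0,0,0,0,0],
  jaw=[1,1,1,1,1],
)

```text
time_s: 22.18
ee_pos: [0.5413, 0.0017, 0.085]
orientation: [3.114, -0.414, -0.004]
wrist_force: [-4.6, 1.6, 0.2]
gripper_width: 0.0137
```

carry_out(
  linear=[
    [0.02,0,0],
    [0.04,0,0],
    [0.06,0,0],
    [0.08,0,0],
    [0.1,0,0],
  ],
  roll=[0,0,0,0,0],
  jaw=[1,1,1,1,1],
)

```text
time_s: 22.8
ee_pos: [0.5423, 0.0014, 0.085]
orientation: [-3.114, 0.414, 0.004]
wrist_force: [-4.8, 1.0, 0.9]
gripper_width: 0.0135
```

```bash
python3 -c "
from h import *
rep()"
```

```text
t 22.80 stage x -0.1132 y 0.0003 z 0.0850 F stage x -4.90 y -0.29 z 0.89 q6 1.77
```

Pushes of 4.85 and 4.9 N still show drag only, with no stop yet. I'll continue gently.

carry_out(
  linear=[
    [0.02,0,0],
    [0.04,0,0],
    [0.06,0,0],
    [0.06,0,0],
    [0.06,0,0],
  ],
  roll=[0,0,0,0,0],
  jaw=[1,1,1,1,1],
)

```text
time_s: 23.42
ee_pos: [0.5429, 0.0012, 0.085]
orientation: [3.114, -0.414, -0.004]
wrist_force: [-4.5, 0.4, 0.9]
gripper_width: 0.0137
```

```bash
python3 -c "
from h import *
rep()"
```

```text
t 23.43 stage x -0.1126 y 0.0004 z 0.0850 F stage x -4.44 y -0.74 z 0.91 q6 1.77
```

carry_out(
  linear=[
    [0.02,0,0],
    [0.04,0,0],
    [0.06,0,0],
    [0.06,0,0],
    [0.06,0,0],
  ],
  roll=[0,0,0,0,0],
  jaw=[1,1,1,1,1],
)

```text
time_s: 24.05
ee_pos: [0.5435, 0.0011, 0.085]
orientation: [3.114, -0.414, -0.003]
wrist_force: [-5.2, 1.1, 0.4]
gripper_width: 0.0138
```

```bash
python3 -c "
from h import *
rep()"
```

```text
t 24.05 stage x -0.1120 y 0.0004 z 0.0850 F stage x -5.26 y -0.27 z 0.43 q6 1.77
```

carry_out(
  linear=[
    [0.02,0,0],
    [0.04,0,0],
    [0.06,0,0],
    [0.06,0,0],
    [0.06,0,0],
  ],
  roll=[0,0,0,0,0],
  jaw=[1,1,1,1,1],
)

```text
time_s: 24.68
ee_pos: [0.5441, 0.0009, 0.085]
orientation: [-3.114, 0.414, 0.003]
wrist_force: [-4.9, 1.3, 0.4]
gripper_width: 0.0137
```

```bash
python3 -c "
from h import *
rep()"
```

```text
t 24.68 stage x -0.1113 y 0.0004 z 0.0850 F stage x -5.12 y -0.02 z 0.43 q6 1.77
```

carry_out(
  linear=[
    [0.02,0,0],
    [0.04,0,0],
    [0.06,0,0],
    [0.08,0,0],
    [0.1,0,0],
  ],
  roll=[0,0,0,0,0],
  jaw=[1,1,1,1,1],
)

```text
time_s: 25.3
ee_pos: [0.5449, 0.0007, 0.085]
orientation: [-3.114, 0.414, 0.004]
wrist_force: [-5.6, 2.4, 0.3]
gripper_width: 0.0138
```

```bash
python3 -c "
from h import *
rep()
a=robot.capture('side');cv2.imwrite('pics/s2raw.png',a[:,:,::-1]);b=cv2.cvtColor(cv2.imread('pics/side0.png'),4)
A=cv2.resize(a[120:215,160:290],None,fx=3,fy=3,interpolation=2);B=cv2.resize(b[120:215,160:290],None,fx=3,fy=3,interpolation=2)
cv2.imwrite('pics/s2.png',np.vstack([A,B])[:,:,::-1])"
```

```text
t 25.30 stage x -0.1105 y 0.0003 z 0.0850 F stage x -6.07 y 0.89 z 0.30 q6 1.77
```

View pics/s2.png

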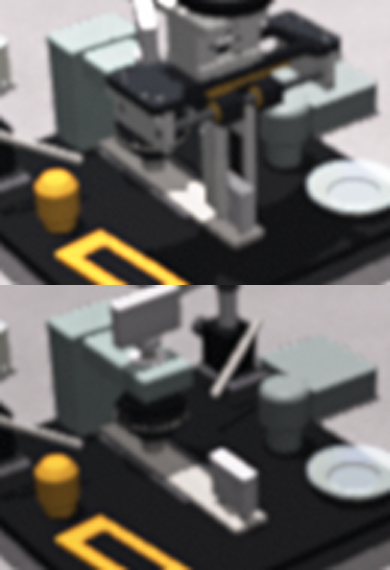

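In the side crop (top now, bottom start), the blade's front corner sits at (263,232). It was at (267,233) at the start, so the blade is about 1 mm further in, near the stop. One more small push should confirm it.

carry_out(
  linear=[
    [0.03,0,0],
    [0.06,0,0],
    [0.06,0,0],
    [0.06,0,0],
    [0.06,0,0],
  ],
  roll=[0,0,0,0,0],
  jaw=[1,1,1,1,1],
)

```text
time_s: 25.98
ee_pos: [0.545, 0.0006, 0.0847]
orientation: [-3.114, 0.414, 0.006]
wrist_force: [-7.4, 2.0, -0.6]
gripper_width: 0.0139
```

```bash
python3 -c "
from h import *
rep()"
```

```text
t 25.98 stage x -0.1104 y 0.0003 z 0.0847 F stage x -7.68 y -0.05 z -0.63 q6 1.77
```

The stop is found: the last push moved only 0.1 mm of 0.6 mm and the force rose to 7.7 N. The stop is therefore at TCP stage x ≈ -0.1105, and the draw should end at -0.1405.

carry_out(
  linear=[
    [-0.15,0,0],
    [-0.3,0,0],
    [-0.45,0,0],
    [-0.6,0,0],
    [-0.75,0,0],
  ],
  roll=[0,0,0,0,0],
  jaw=[1,1,1,1,1],
)

```text
time_s: 26.6
ee_pos: [0.5392, 0.0023, 0.0856]
orientation: [-3.114, 0.414, -0.001]
wrist_force: [4.8, -0.7, -0.4]
gripper_width: 0.0138
```

carry_out(
  linear=[
    [-0.15,0,0],
    [-0.3,0,0],
    [-0.45,0,0],
    [-0.6,0,0],
    [-0.75,0,0],
  ],
  roll=[0,0,0,0,0],
  jaw=[1,1,1,1,1],
)

```text
time_s: 27.22
ee_pos: [0.5318, 0.0043, 0.0855]
orientation: [-3.114, 0.414, -0.0]
wrist_force: [4.1, -1.4, -0.2]
gripper_width: 0.0139
```

carry_out(
  linear=[
    [-0.15,0,0],
    [-0.3,0,0],
    [-0.45,0,0],
    [-0.6,0,0],
    [-0.75,0,0],
  ],
  roll=[0,0,0,0,0],
  jaw=[1,1,1,1,1],
)

```text
time_s: 27.85
ee_pos: [0.5245, 0.0062, 0.0855]
orientation: [-3.114, 0.414, -0.0]
wrist_force: [5.4, -1.5, -0.0]
gripper_width: 0.0139
```

```bash
python3 -c "
from h import *
rep();go(st(-.1405,0.0003,.0850),YAW+np.pi/2)"
```

```text
t 27.85 stage x -0.1316 y 0.0004 z 0.0855 F stage x 5.61 y -0.01 z -0.04 q6 1.78
q6 1.78 lin [-0.89  0.01  0.05] roll -0.000 (or +-pi) tilt [ 0.  0. -1.]
```

carry_out(
  linear=[
    [-0.18,0,0],
    [-0.36,0,0],
    [-0.54,0,0],
    [-0.72,0,0],
    [-0.89,0,0],
  ],
  roll=[0,0,0,0,0],
  jaw=[1,1,1,1,1],
)

```text
time_s: 28.48
ee_pos: [0.5159, 0.0085, 0.0855]
orientation: [3.114, -0.414, 0.0]
wrist_force: [5.1, -2.1, -1.2]
gripper_width: 0.0137
```

carry_out(
  linear=[
    [0,0,0],
    [0,0,0],
    [0,0,0],
    [0,0,0],
    [0,0,0],
  ],
  roll=[0,0,0,0,0],
  jaw=[1,1,1,1,1],
)

```text
time_s: 29.1
ee_pos: [0.5158, 0.0086, 0.0853]
orientation: [-3.114, 0.414, 0.001]
wrist_force: [0.7, -0.3, 0.2]
gripper_width: 0.0137
```

```bash
python3 -c "
from h import *
rep();go(st(-.1405,0.0003,.0850),YAW+np.pi/2)"
```

```text
t 29.10 stage x -0.1407 y 0.0004 z 0.0853 F stage x 0.71 y -0.09 z 0.18 q6 1.78
q6 1.78 lin [0.02 0.01 0.03] roll -0.000 (or +-pi) tilt [-0.001  0.    -1.   ]
```

The last pull read about 5.5 N, and the TCP is at -0.1407, so the draw is 30.2 mm. I'll release, rise straight up and move well clear.

carry_out(
  linear=[
    [0,0,0],
    [0,0,0],
    [0,0,0],
    [0,0,-1],
    [0,0,-5],
  ],
  roll=[0,0,0,0,0],
  jaw=[3,5,5,5,5],
)

```text
time_s: 29.72
ee_pos: [0.5151, 0.0085, 0.135]
orientation: [3.114, -0.414, -0.006]
wrist_force: [0.0, -0.5, 0.2]
gripper_width: 0.0499
```

carry_out(
  linear=[
    [0,0,-6],
    [0,0,-12],
    [-4,0,-14],
    [-9,0,-14],
    [-14,0,-14],
  ],
  roll=[0,0,0,0,0],
  jaw=[5,5,5,5,5],
)

```text
time_s: 30.35
ee_pos: [0.3793, 0.0453, 0.2761]
orientation: [-3.114, 0.414, -0.002]
wrist_force: [-0.2, 0.8, 0.1]
gripper_width: 0.0501
```

```bash
python3 -c "
from h import *
rep()
a=robot.capture('side')[100:220,150:300];b=robot.capture('top')[40:190,205:365]
cv2.imwrite('pics/f_top.png',b[:,:,::-1]);A=cv2.resize(a,(480,384),interpolation=2);B=cv2.resize(b,(320,300),interpolation=2)
c=np.zeros((384,800,3),np.uint8);c[:,:480]=A;c[:300,480:]=B;cv2.imwrite('pics/f.png',c[:,:,::-1])"
```

```text
t 30.35 stage x -0.2820 y 0.0003 z 0.2761 F stage x -0.36 y 0.74 z 0.14 q6 1.86
```

View pics/f.png

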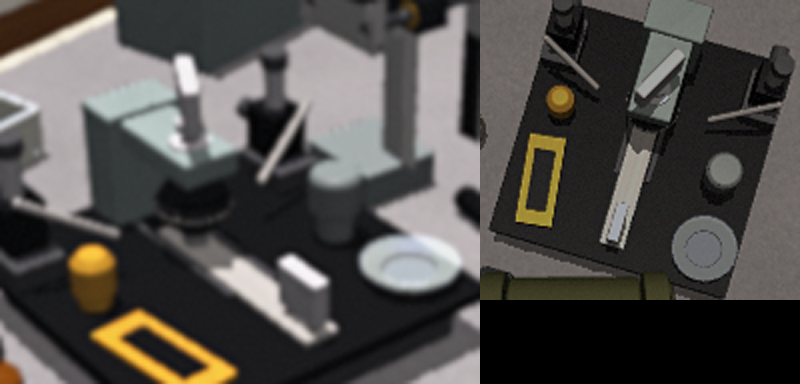

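The side view (left) shows the nose on the blade and the handle drawn out at (303,290). In the top view (right) the other objects are in place, with the handle top at (618,220). A quick numeric check, then I'll hand in.

Run:
```python
from h import *
for f,off in(("pics/top0.png",(0,0)),("pics/f_top.png",(205,40))):
    im=cv2.imread(f).astype(int)
    if f.endswith("0.png"): im=im[40:190,205:365]
    b=((im.min(2)>150)|((im[:,:,0]>=im[:,:,2]+5)&(im.min(2)>135))).astype(np.uint8)
    n,l,s,c=cv2.connectedComponentsWithStats(b)
    for i in range(1,n):
        if s[i,4]>40:
            p=ray("top",*(c[i]+[205,40]),.1)[:2]-ORG; print(f,s[i],"stage",p@XV,p@YV)
            if s[i,4]>90 and s[i,1]<60:
                v=cv2.minAreaRect(np.argwhere(l==i)[:,::-1].astype(np.float32));print(v)
robot.hand_in()
```

```text
pics/top0.png [ 76  31  29  10 124] stage 0.03693301830630647 0.0019419609728164695
((89.88201904296875, 36.011234283447266), (28.856971740722656, 4.422237873077393), 12.994616508483887)
pics/top0.png [68 90  9 19 92] stage -0.11640137531464972 0.0001886161549673379
pics/f_top.png [ 79  25  23  23 139] stage 0.03640774731684513 0.0015391704395466682
((90.00001525878906, 36.000003814697266), (4.242640495300293, 28.284271240234375), 45.0)
pics/f_top.png [ 64  94  13  27 110] stage -0.1400101190650169 0.00010183628934814626
the job is handed in; nothing more can be done
```

The blade is set to drag at about 5 N, drawn out 30 mm and left under the nose. The job is handed in, about 30 s of the 72 s used. No verdict is reported.

- **Screw:** I turned the wing clockwise from about 1.5 to about 3.56 rad and felt the blade with strokes under 1 cm, which gave about 4.8 N. I then added 0.07 rad, to about 3.63 rad.
- **Drag at the final setting:** Pull readings were 4.3 to 5.6 N, averaging about 5.2 N, and pushes averaged about 4.8 N. Single readings scatter by about ±0.6 N, and one pull, 4.3 N, fell below the 4.5 N limit.
- **Draw:** I felt for the back stop with a light push of 7.7 N. I then drew the blade straight back 30.2 mm by the arm's own readings, with the last pull at about 5.5 N. Then I let go and moved the arm clear.
- **Last checks:** The final pictures show the carrier, dish, eyepiece and objective where they were, and the nose still on the blade. The camera put the handle at stage x = -140 mm, against about -145 mm from the arm. The picture blob differed in size between the two views, possibly merged with glare on the blade. I therefore trusted the arm's reading from the stop, but did not resolve the difference.

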